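# Knock a transformer out of its nest

### The arm

A 7-joint arm with a two-finger parallel gripper is mounted at the origin on the work surface. World frame = base frame: x ahead of the robot, y to its left, z up, the work surface at z = 0. Lengths are in mm, angles in rad, forces in N, time in s.
With the tool pointing down it reaches from about 400 to 875 mm from the base axis. Payload 19.3 kg.
Tool frame: the origin (TCP) lies at the very end of the fingers, on their centre line; the grasp point (between the pads) lies 19 mm behind it (grip_point_offset is the z of the grasp point in the tool frame, in mm); z points along the fingers, y is the line along which they close (so a half turn about z gives the same grasp; the last joint's range is limited). The gripper opens to 85 mm and grips with 20 to 120 N. Pads are 22 mm wide; open, the fingers measure 114 mm over their backs; the gripper's body (76 mm by 85 mm) begins 54 mm behind the grasp point. The pads swing forward as they close: fully open they stand 13 mm farther back than shut.
Start: joints at [1.085, 0.521, -0.036, 1.599, 0.021, 1.021, -0.113], TCP at [252.423, -571.749, 231.291] pointing down, gripper open.
Joint ranges: [-2.91, 2.91], [-0.3, 2.13], [-1.5, 1.42], [0.17, 2.43], [-1.26, 4.41], [0.16, 1.93], [-2.52, 2.52]. Speed limits (rad/s): [1.89, 1.89, 2.39, 2.39, 3.01, 3.01, 3.01].

### API

Orientations are given as a 3x3 rotation matrix whose columns are the frame's x, y, z axes.
In Python, from workcell import movep, movel, goto_joints, open_gripper, clamp, wait, inverse_kinematics, read_state, camera, PlanningError, finish_job, grip_point_offset gives the robot as it stands. Calls block until the motion is done:
- movep(position, orientation): joint-space move of the TCP to a pose.
- movel(position, frame=None, max_speed=150, guard=None): straight line of the TCP; frame=None keeps the orientation; max_speed is the mean speed in mm/s. With guard (N) it stops when the force on the tool has changed by that much, and returns True; else False.
- goto_joints(angles): joint-space move.
- open_gripper() and clamp(): open the fingers fully, or close them until they stop; the grip force is fixed at half the most.
- wait(seconds).
- inverse_kinematics(position, orientation): joint angles nearest the present ones, or None.
- read_state(): the state.
- camera(name): name is "side" or "top"; returns a dict with "image" (480x640x3 uint8, blue, green, red), "range_z" (480x640 float32, mm along the optical axis (not along the pixel's ray), 0 where there is no reading), "fx", "fy", "cx", "cy" (pixels), "dist_coeffs" ([k1, k2, p1, p2, k3] as OpenCV has them; the pictures are not rectified), "cam_to_world" (4x4, takes a point from camera to world coordinates). Camera axes: x right, y up, looking along -z (the intrinsics and any distortion apply to the point x, -y, -z); pixel columns grow to the right and rows downward; lengths in mm; the calibration is good to about 2 mm. A picture is of the moment at which its call begins.
A pose or a line that the arm cannot do raises PlanningError and nothing moves.
- finish_job(): hands the job in; it is judged then, once.
The state is a dict: "time": time; "qpos": joint angles; "qvel": joint speeds; "joint_efforts": joint torques, N m; "eef_pos": TCP position; "tool_rot": TCP orientation; "ft_force": force on the tool from outside, world axes, zero at the start; "torque": the same for the moment, N m; "finger_gap": finger opening in mm; "gripper_force": force on a finger pad.
Only numpy, scipy, OpenCV 4.12 (cv2) and the standard library are available. Lean on these libraries where they do the work, as an engineer would, in place of code of your own. Each camera call takes 0.05 s, during which the arm holds its last target. There are 200 camera calls.

### The job

The little transformer is stuck in its assembly nest: pull that nest's knockout handle straight up, all the way, so that the rod underneath pushes the transformer up out of the pocket, and let go of the handle. Then take the raised transformer and set it down upright on the floor of the open grey tray without dropping it. Leave the round capacitor in the other nest alone.

Things in the scene. Friction and masses are not known exactly. Their poses are not given: they have to be found in the camera images.
- transformer: Transformer 54 x 44 x 42 mm high (x, y, z), 0.22 kg: dark steel core 54 x 24 in plan, copper coil 34 wide with flat faces 44 apart (y), 5 to 37 above the underside. Origin: centre of underside, z up. Sits with 1.5 mm play in a fixed aluminium nest, 80 (x) x 70 mm, pocket floor 62, rim 104 mm above the bench, top flush. Fully knocked out it stands 36 mm proud: grip it from above across the coil.
- knockout_handle (a point): Centre of the transformer nest's knockout handle: level black bar 14 x 70 x 16 mm high (x, y, z) on a 10 mm post, joined under the nest to the 24 mm rod below the pocket. Its x points to the pocket centre, 85 mm away; 45 mm from the nest's side. 90 mm above the bench at rest, slides straight up 36 mm to a stop, takes 8 to 13 N, stays where left. The other nest has one just like it.
- tray (a point): Centre of the inner floor of the open grey plastic tray, 4 mm above the bench; outside 160 x 150 mm (its x, y), walls 4 mm thick, rim 25 mm above the bench. Fixed to the bench.
- capacitor: Black round capacitor, 40 mm diameter, 42 mm high, seated flush in the round pocket of the other nest; origin at the centre of its underside. It must stay there.
Things that resemble listed ones, but are neither listed nor needed, are in the scene too. Of the things that look like the part that bears tray, take the one that is farthest to the robot's right at the start.

How it is judged (in metres and radians):
On the way:
1. the knockout handle has been raised by at least 25 mm and released, and the transformer stands raised by at least 23 mm in the pocket, not touched by the fingers (height (world z) of knockout_handle above 0.115 m and height (world z) of transformer between 0.085 and 0.105 m and horizontal distance between transformer and knockout_handle between 0.079 and 0.091 m and angle between transformer's own z axis and vertical below 0.2 rad and contact force between the fingers and transformer below 0.1 N and contact force between the fingers and anything else below 0.1 N and linear speed of transformer below 0.02 m/s), for 0.2 s.
At the end, for the whole second after the job is handed in: The transformer stands upright (within 10 degrees) and at rest on the floor of the tray, within its walls, and the capacitor is still in its nest, within 12 mm of where it was (z of transformer in the frame of tray between -0.004 and 0.006 m and x of transformer in the frame of tray between -0.07 and 0.07 m and y of transformer in the frame of tray between -0.065 and 0.065 m and angle between transformer's own z axis and vertical below 0.17 rad and linear speed of transformer below 0.02 m/s and distance of capacitor from where it was at the start of the episode below 0.012 m); the robot touches nothing.
It fails at once if the capacitor is moved by more than 12 mm (distance of capacitor from where it was at the start of the episode above 0.012 m).
It fails at once if the transformer is dropped (falls free by more than about 40 mm, faster than 0.9 m/s) (linear speed of transformer above 0.9 m/s and contact force between the fingers and transformer below 0.1 N).
It also fails if it takes over 58 s, if anything falls off the work surface, if the arm or the gripper's body presses on something with over 40 N, if the wrist force passes 120 N, or if a joint passes its speed limit or range.

## Working session

There is one attempt and no reset: what is moved stays moved. The work goes in short steps, each a Python script; the robot and the scene stay as the last script left them, time stands still between calls to the robot, and variables do not carry over. Pictures are saved under pics/ and viewed, at most 10 in all, crops included, and the job is handed in when it is done.

```bash
ls; mkdir -p pics; python3 - <<'E'
from workcell import *
import cv2,numpy as np,pickle
for n in("top","side"):
    c=camera(n); cv2.imwrite(f"pics/{n}0.png",c["image"]); pickle.dump(c,open(f"{n}0.pkl","wb"))
    print(n,c["fx"],c["cx"],c["cy"],c["dist_coeffs"],np.round(c["cam_to_world"],3).tolist(),(c["range_z"]>0).mean())
s=read_state();print(s["time"],s["tool_rot"],s["finger_gap"],grip_point_offset)
E
```

```text
pics
top 564.3791265265481 323.61511146060195 247.83714938593815 [-0.08125086  0.          0.          0.          0.        ] [[0.017, 0.993, -0.119, 334.856], [-1.0, 0.016, -0.016, -19.646], [-0.014, 0.119, 0.993, 1224.683], [0.0, 0.0, 0.0, 1.0]] 0.995986328125
side 474.85601999567405 328.9862920541069 238.14139859868303 [-0.1162328  0.         0.         0.         0.       ] [[-0.958, 0.208, -0.196, 318.396], [-0.285, -0.718, 0.635, 483.86], [-0.008, 0.665, 0.747, 658.699], [0.0, 0.0, 0.0, 1.0]] 0.9958561197916667
0.1 [[ 9.14808571e-01  4.03887395e-01 -4.99481545e-04]
 [ 4.03887692e-01 -9.14808149e-01  8.84974425e-04]
 [-9.94997723e-05 -1.01131664e-03 -9.99999484e-01]] 85.4129204147046 -18.700000000000003
```

View pics/top0.png

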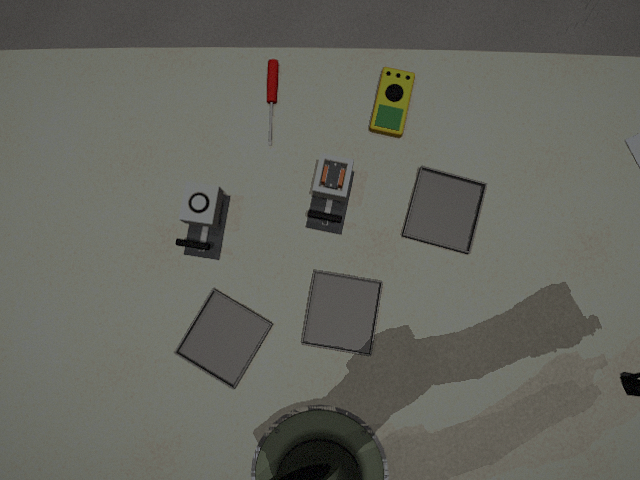

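View pics/side0.png

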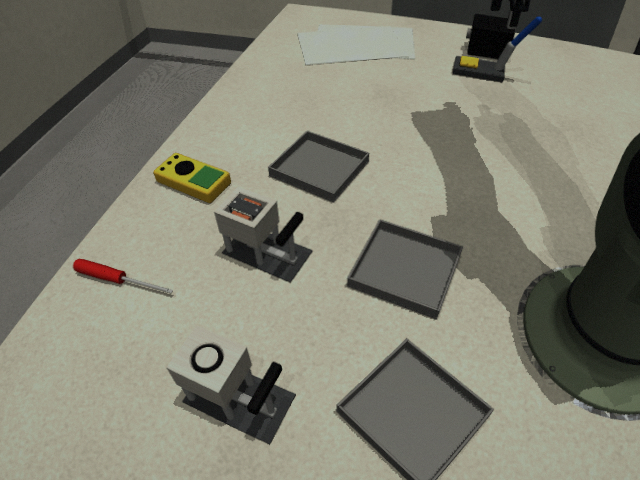

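The top view shows nests at (200,205), holding the round capacitor, and (333,176), holding the copper and steel transformer, with its handle at (323,215). There are three grey trays, at (224,338), (342,312) and (444,210). Image right is the robot's right (-y), so the tray at (444,210) should be the one meant. I'll measure these and enlarge a crop.

```bash
cat > h.py <<'E'
import cv2,numpy as np
def cloud(c):
    h,w=c["range_z"].shape
    uv=np.stack(np.meshgrid(np.arange(w),np.arange(h)),-1).reshape(-1,1,2).astype(np.float64)
    K=np.array([[c["fx"],0,c["cx"]],[0,c["fy"],c["cy"]],[0,0,1.]])
    n=cv2.undistortPoints(uv,K,np.array(c["dist_coeffs"]))[:,0]
    r=np.c_[n[:,0],-n[:,1],-np.ones(len(n))]@c["cam_to_world"][:3,:3].T
    o=c["cam_to_world"][:3,3]
    return (o+r*c["range_z"].reshape(-1,1)).reshape(h,w,3), r.reshape(h,w,3), o
def onplane(r,o,mask,z):
    d=r[mask]; return o[:2]+d[:,:2]*((z-o[2])/d[:,2])[:,None]
def rect(p):
    (c,s,a)=cv2.minAreaRect(p.astype(np.float32)); return np.round(c,1),np.round(s,1),round(a,2)
E
python3 - <<'E'
import pickle; from h import *
for n in("top","side"):
    c=pickle.load(open(n+"0.pkl","rb")); P,r,o=cloud(c); Z=P[...,2]; im=c["image"].astype(int); hsv=cv2.cvtColor(c["image"],cv2.COLOR_BGR2HSV)
    near=lambda x,y,d:np.hypot(P[...,0]-x,P[...,1]-y)<d
    bx=(slice(60,400),slice(160,500)) if n=="top" else (slice(120,480),slice(60,500))
    B=np.zeros(Z.shape,bool);B[bx]=True
    print(n,"table z",np.median(Z[B]))
    # things above 80mm
    m=(B&(Z>80)&(Z<125)&(P[...,0]>350)).astype(np.uint8)
    k,l,st,_=cv2.connectedComponentsWithStats(m)
    for i in range(1,k):
        if st[i,4]<40: continue
        q=l==i; z=np.median(Z[q]); print("hi",st[i],"z",round(float(z),1),rect(onplane(r,o,q,98 if z<101 else 104)),'bgr',im[q].mean(0).round())
    cu=B&(hsv[...,0]<15)&(hsv[...,1]>110)&(Z>80)
    print("copper",cu.sum(),rect(onplane(r,o,cu,99)), np.median(Z[cu]))
    # trays: rim height band
    m=(B&(Z>17)&(Z<32)).astype(np.uint8)
    m=cv2.morphologyEx(m,cv2.MORPH_CLOSE,np.ones((3,3)))
    k,l,st,_=cv2.connectedComponentsWithStats(m)
    for i in range(1,k):
        if st[i,4]<60: continue
        q=(l==i)&(Z>19); print("rim",st[i],rect(onplane(r,o,q,25)),np.median(Z[q]))
im=cv2.imread("pics/top0.png")[140:270,290:500]; cv2.imwrite("pics/crop0.png",cv2.resize(im,None,fx=3.8,fy=3.8,interpolation=cv2.INTER_CUBIC))
E
```

```text
top table z 0.5122534670429104
hi [ 312  153   42   46 1317] z 102.9 (array([617.1, -17.3]), array([70.6, 83.8]), 79.14) bgr [84. 87. 91.]
hi [ 179  182   42   44 1408] z 103.6 (array([557. , 252.3]), array([74.7, 82. ]), 82.62) bgr [100. 101. 100.]
hi [307 209  35  14 259] z 97.0 (array([535.9,  -1.7]), array([70. , 15.3]), 79.37) bgr [18. 18. 19.]
hi [176 238  34  12 249] z 97.6 (array([474.5, 264.1]), array([70.6, 14.8]), 82.45) bgr [16. 16. 17.]
copper 155 (array([602.4,  86.3]), array([283.2, 415. ]), 60.51) 98.39548711077146
rim [266  60  13  42 411] (array([854.8, 121.2]), array([24.1, 98. ]), 88.11) 23.53874532078339
rim [ 369   67   46   70 1886] (array([ 809.7, -147.7]), array([ 75.5, 153.5]), 78.26) 31.415494084640613
rim [403 166  84  87 651] (array([ 568. , -261.4]), array([150.2, 160. ]), 75.3) 24.176110561859446
rim [301 270  82  86 597] (array([342.4, -41.4]), array([150.2, 160.2]), 81.43) 24.679028519330018
rim [173 288  99 101 679] (array([282.8, 209.4]), array([152.5, 159.9]), 60.62) 24.367584240257997
side table z 0.5211326935614693
hi [ 214  187   65   50 2040] z
[... 288 characters left out ...]
34.]
hi [247 361  35  54 713] z 97.3 (array([471.1, 268. ]), array([72.7, 17.4]), 82.91) bgr [15. 16. 16.]
copper 133 (array([589.6, 109.1]), array([284. , 368.2]), 67.93) 98.91090452520677
rim [268 130 101  67 895] (array([ 566.9, -259.1]), array([156.7, 162.8]), 75.21) 23.462204141827897
rim [ 154  153   76   45 1140] (array([ 809.8, -146.4]), array([ 84.3, 160.2]), 78.8) 31.058312449939706
rim [ 347  220  116   94 1160] (array([341.7, -38.9]), array([153.6, 160.1]), 81.58) 23.79586100390668
rim [ 73 259  51  23 586] (array([852.7, 126.9]), array([ 22.9, 104.1]), 89.19) 23.907717470835337
rim [ 336  339  158  141 1687] (array([281.7, 210.4]), array([152.4, 160.7]), 60.5) 24.302172795655792
```

View pics/crop0.png

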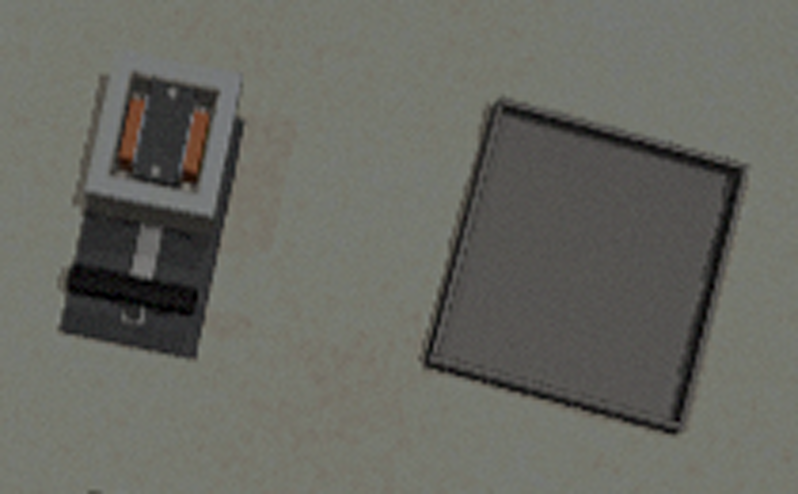

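The crop confirms the transformer nest (two copper strips on a dark core), with its handle on the robot's side. Its centre is about (619,-17), the handle's (535.7,-1.6), and nest x points at -10.7°. The tray at top-image (444,210) has world y of about -260, against -41 and +209 for the other two, so it is farthest to the robot's right. I'll grip the bar by its ends, because open fingers across it would hit the nest.

```bash
cat >> h.py <<'E'
def down(deg):   # tool x opposite.. fingers close along the local y of a frame yawed by deg
    a=np.radians(deg); y=np.array([np.sin(a),-np.cos(a),0]); z=np.array([0,0,-1.]); return np.c_[np.cross(y,z),y,z]
E
python3 - <<'E'
from workcell import *; from h import *
R=down(-10.7); h=np.array([535.7,-1.6])
for p,zz,a in((h,66,-10.7),((619,-17),105,-10.7),((567.5,-260.5),11,-14.7)):
    print(np.round(inverse_kinematics([*p,zz],down(a)),2))
movep([*h,200],R)
print(movel([*h,66],max_speed=100,guard=15), read_state()["ft_force"].round(1) if hasattr(read_state()["ft_force"],'round') else read_state()["ft_force"])
clamp(); s=read_state(); print(s["time"],s["eef_pos"],s["finger_gap"],s["gripper_force"],s["ft_force"])
E
```

```text
[-0.08  0.62 -0.03  1.96  0.04  0.56 -1.9 ]
[-0.04  0.66 -0.04  1.72  0.03  0.76 -1.85]
[ 0.3   0.81  0.05  1.73 -0.07  0.6  -1.44]
False [ 0.3 -0.2 -0.2]
4.1583 [535.8956743   -1.74839894  66.75178559] 69.00728185163518 64.28696036338806 [-4.26318213 -1.16115963 11.86591556]
```

The gap is 69 mm, so the fingers are holding the bar ends. Next I pull straight up to the stop.

```bash
python3 - <<'E'
from workcell import *; from h import *; import pickle
p=np.array(read_state()["eef_pos"])
g=movel(p+[0,0,39],max_speed=25,guard=40); s=read_state(); print(g,s["eef_pos"][2]-p[2],s["ft_force"],s["finger_gap"])
q=np.array(s["eef_pos"])
open_gripper(); s=read_state(); print(s["finger_gap"],s["ft_force"],s["eef_pos"])
wait(0.3); movel(q+[0,0,70],max_speed=100)
wait(0.3); 
for n in("top","side"):
    c=camera(n); pickle.dump(c,open(n+"1.pkl","wb")); cv2.imwrite(f"pics/{n}1.png",c["image"])
im=cv2.imread("pics/side1.png")[120:300,180:420]; cv2.imwrite("pics/crop1.png",cv2.resize(im,None,fx=3,fy=3)); print(read_state()["time"])
E
```

```text
True 36.40028766981099 [ 1.97422286 -0.2277895  -1.05690531] 68.40928409334337
85.61271090017394 [-0.3823517  -0.60067041 -0.58273176] [535.60024415  -1.92279037 102.86365857]
7.4083
```

View pics/crop1.png

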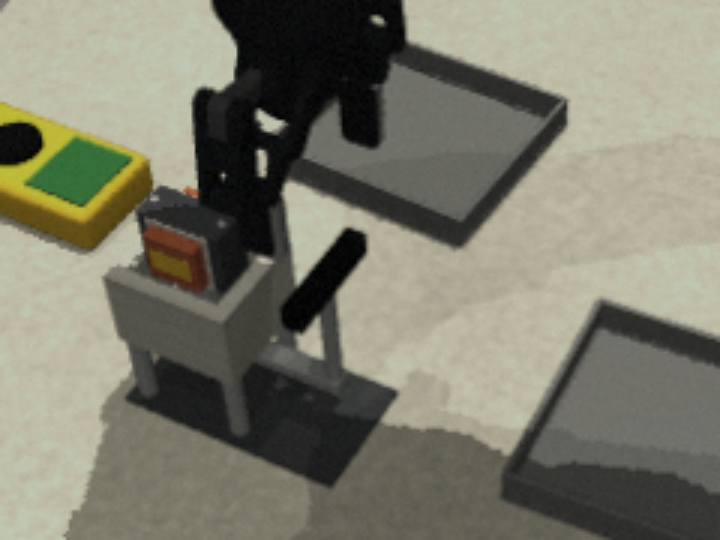

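The side crop shows the transformer standing proud and upright in its nest at about (185,235), the handle up at (325,280), and the fingers clear. I'll back off so the top camera can measure the transformer.

```bash
python3 - <<'E'
from workcell import *; from h import *; import pickle
movep([500,-140,240],down(-10.7))
for n in("top","side"):
    c=camera(n); P,r,o=cloud(c); Z=P[...,2]; hsv=cv2.cvtColor(c["image"],cv2.COLOR_BGR2HSV)
    near=np.hypot(P[...,0]-619,P[...,1]+17)<50
    m=near&(Z>128)&(Z<150); print(n,"top",m.sum(),np.median(Z[m]),rect(onplane(r,o,m&(Z>137),140)),rect(P[m][:,:2]))
    cu=near&(hsv[...,0]<15)&(hsv[...,1]>110)&(Z>120); print("cu",cu.sum(),np.median(Z[cu]),rect(P[cu][:,:2]))
    n=="top" and print("handle",rect(onplane(r,o,(np.hypot(P[...,0]-536,P[...,1]+2)<45)&(Z>125)&(Z<140),134)))
print(read_state()["time"])
cv2.imwrite("pics/crop2.png",cv2.resize(camera("top")["image"][130:250,280:440],None,fx=4,fy=4))
E
```

```text
top top 499 138.23003578432463 (array([619.1, -18.2]), array([37.5, 53.5]), 73.01) (array([619.9, -17.6]), array([43.7, 54. ]), 79.68)
cu 129 133.90440580189238 (array([619.4, -17.9]), array([43.4, 32.5]), 79.42)
handle (array([536. ,  -1.9]), array([69.4, 14.8]), 79.36)
side top 649 138.29840277662026 (array([617.9, -15.5]), array([28.7, 56.1]), 78.2) (array([619.1, -17.3]), array([46.2, 57.6]), 82.78)
cu 195 133.51210946066215 (array([617.7, -16.6]), array([45.6, 34.1]), 78.62)
8.1833
```

View pics/crop2.png

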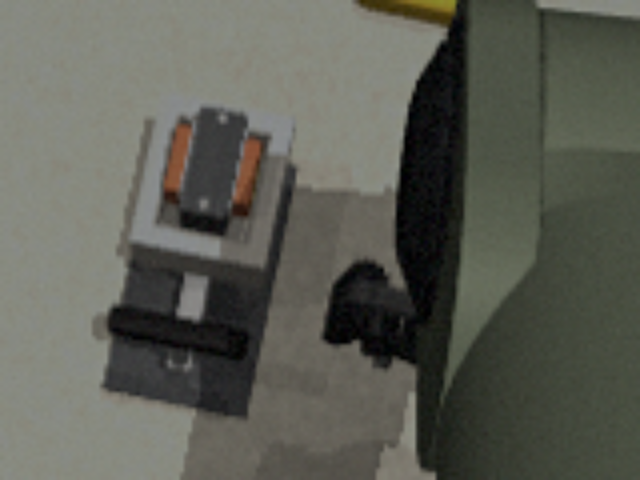

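The top crop shows the transformer raised and straight, its coil centred at (619.3,-17.6) and yawed -10.6°. Next I grip it across the coil.

```bash
python3 - <<'E'
from workcell import *; from h import *
p=[619.2,-17.5]
movep([*p,215],down(-10.6))
print(movel([*p,106],max_speed=80,guard=12))
clamp(); s=read_state(); print(s["finger_gap"],s["gripper_force"],s["ft_force"],s["eef_pos"])
q=np.array(s["eef_pos"])
print(movel(q+[0,0,60],max_speed=40,guard=25))
wait(.2); s=read_state(); print(s["time"],s["finger_gap"],s["gripper_force"],s["ft_force"],s["eef_pos"])
cv2.imwrite("pics/crop3.png",cv2.resize(camera("side")["image"][100:280,180:420],None,fx=3,fy=3))
E
```

```text
False
42.856129600961424 65.7500946521759 [-0.03240456 -0.6903507   2.83375547] [619.28175343 -17.51965252 106.15514344]
False
12.775 43.18987498768487 65.69238424301147 [ 0.28836086  0.25838144 -2.0888849 ] [619.23053672 -17.48765918 166.026447  ]
```

View pics/crop3.png

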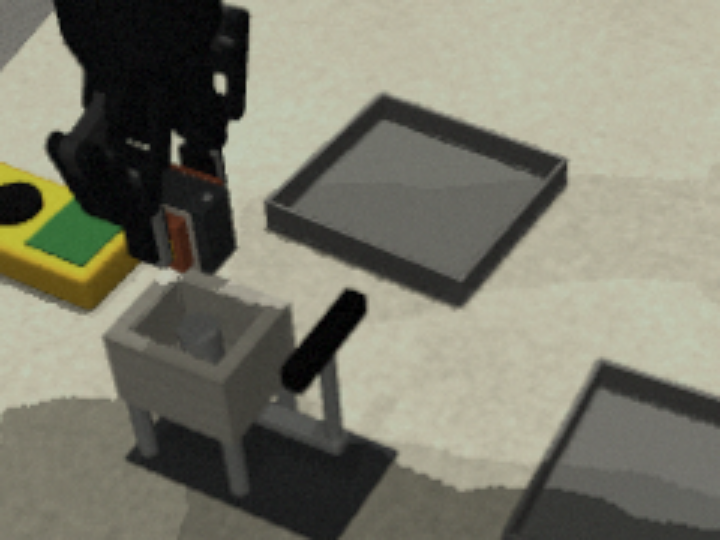

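The transformer is held upright, clear of the nest (crop at about (195,220)). Next it goes to the tray, with a guarded descent.

```bash
python3 - <<'E'
from workcell import *; from h import *
p=[567.5,-260.5]; R=down(-14.7)
movep([*p,166],R)
movel([*p,30],max_speed=80)
g=movel([*p,8],max_speed=15,guard=8); wait(.2); s=read_state(); print(g,s["eef_pos"],s["ft_force"],s["finger_gap"])
if g:
    open_gripper(); wait(.3); s=read_state(); print(s["finger_gap"],s["ft_force"])
    movel([*p,150],max_speed=100); movep([500,0,260],R); print(read_state()["time"])
    c=camera("top"); P,r,o=cloud(c); Z=P[...,2]
    m=(np.hypot(P[...,0]-567,P[...,1]+260)<60)&(Z>30)&(Z<60); print(m.sum(),np.median(Z[m]),rect(P[m][:,:2]))
cv2.imwrite("pics/crop4.png",cv2.resize(camera("side")["image"][100:280,180:420],None,fx=3,fy=3))
E
```

```text
True [ 567.45065155 -260.48753897   12.91681194] [-0.76982277  0.59591823  8.84477357] 43.05797291324488
85.36283015745462 [0.35801791 0.4590726  0.27923765]
20.3417
434 43.74141323892297 (array([ 567.5, -260. ]), array([43.7, 53.1]), 76.98)
```

View pics/crop4.png

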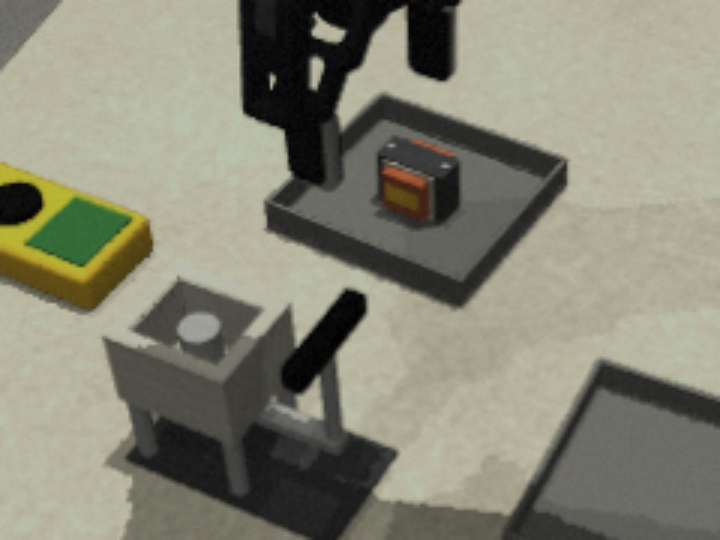

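The transformer stands upright in the middle of the tray (crop (420,180), top about 45 mm above the bench), and the gripper is clear. I'm handing the job in.

```bash
python3 -c "
from workcell import *
print(finish_job())"
```

```text
the job is handed in; nothing more can be done
None
```

I handed the job in at about 20 s: the handle was pulled 36 mm to its stop and released, the transformer stands upright near the centre of the right-hand tray, and the robot never went near the capacitor; no verdict was returned.

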